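# Hitch the slide shuttle and lock its linch pin

## Robot

A 7-joint arm with a two-finger parallel gripper is mounted at the origin on a cart in front of the work surface, level with it; the furniture and walls round the work are solid. World frame = base frame: x ahead of the robot, y to its left, z up, the work surface at z = 0. Lengths are in m, angles in rad, forces in N, time in s.
With the tool pointing down it reaches from about 0.425 to 0.95 m from the base axis. Payload 4.7 kg.
Tool frame: the origin (TCP) lies at the very end of the fingers, on their centre line; the grasp point (between the pads) lies 19 mm behind it (env.tcp_to_grasp is the distance from the TCP to the grasp point, in m); z points along the fingers, y is the direction in which the jaws open and shut (so a half turn about z gives the same grasp; the last joint's range is limited). The gripper opens to 87 mm and grips with 3 to 60 N. Pads are 19 mm wide; open, the fingers measure 117 mm over their backs; the gripper's body (75 mm by 190 mm) begins 51 mm behind the grasp point.
Start: joints at [1.088, 0.469, -0.049, 1.532, 0.024, 1.141, -0.082], TCP at [0.296, -0.607, 0.223] pointing down, gripper open.
Joint ranges: [-2.59, 2.59], [-0.33, 1.99], [-1.39, 1.29], [0.1, 2.45], [-1.04, 4.18], [0.21, 1.99], [-2.66, 2.66]. Speed limits (rad/s): [2.57, 2.57, 3.14, 3.14, 3.14, 3.14, 3.14].

## Interface

Orientations are given as [roll, pitch, yaw] about the fixed x, y, z axes, in that order (R = Rz(yaw) Ry(pitch) Rx(roll)).
In Python, from workcell import env gives the robot as it stands. The module is installed in compiled form; this text tells all that it offers.
- The arm moves only by the tool carry_out, never from a script. Its argument "rows" is a list of rows, each a list of 2 entries, a list of its own where there are three numbers: the shift along the world's x, y, z in m, then the turn about the world's z in degrees. In form: [[[x, y, z], spin], ...]. A call has 1 to 5 rows; each row is the pose to reach, as a shift and turn from the pose measured when the call began; what a row does not reach only later rows make up. A row lasts 1/12 s, in which the tool goes at most 41.7 mm and 7.16 degrees, less where a joint would pass 70% of its speed; a pose out of reach is approached as far as the arm can. A call with a gripper value outside its range is refused whole. "jaw" is the closure in counts, from 0 (fully open) to 255 (shut), set as the call begins (left out, the last holds). The fingers move at their own pace and stop on an object; "grip_force" is the grip in N (left out, the last holds). Time passes only in rows, so rows that repeat a pose let the fingers close. It gives the time, the measured TCP pose, the force and the opening at its end, in the units of the state.
- env.get_obs(): the state, without advancing time (a new reading comes with each control period).
- env.snapshot(name): name is "scene" or "top"; returns the picture (384x512x3 uint8, blue, green, red); there is no depth.
- env.camera_info(name): a dict with "fx", "fy", "cx", "cy" (pixels), "cam_to_world" (4x4, takes a point from camera to world coordinates). Camera axes: x right, y down, z forward; pixel columns grow to the right and rows downward; lengths in m; the calibration is good to about 2 mm. A picture is of the moment at which its call begins. camera_info takes no time and is no camera call.
- env.sign_off(): hands the job in, once; it reports no verdict.
The state is a dict: "time_s": time; "qpos": joint angles; "dq": joint speeds; "joint_torque": joint torques, N m; "position": TCP position; "tcp_rot": TCP orientation; "force": force on the tool from outside, world axes, zero at the start; "moment": the same for the moment, N m; "width": finger opening in m.
Only numpy, scipy, OpenCV 4.12 (cv2) and the standard library are available. Lean on these libraries where they do the work, as an engineer would, in place of code of your own. Each camera call takes 0.05 s, during which the arm holds its last target.

## Task

Hitch the loaded slide shuttle to the clevis of its bench track. Push the shuttle gently along the track towards the clevis until the sprung linch pin clicks into the hidden eye of its drawbar, then push the red-headed pin fully home, flip its yellow ring over the clevis and press the ring's bar down until it snaps past the sprung nose at the pin's far end. Leave the things standing around undisturbed.

Things in the scene. Friction and masses are not known exactly. Their poses are not given: they have to be found in the camera images.
- dock: Fixed aluminium track plate, 124 x 375 x 8 mm, its yaw varies, with two blue side rails (tops 20 mm above the worktop, 103 mm apart) and a dark steel clevis at its +y end. Origin: on the worktop under the middle of the clevis; the plate spans y -325 to +50 mm. The shuttle must travel along its +y; the pin is pushed home along its +x
- clevis (a point): Middle of the clevis, on the pin's axis, 40 mm above the worktop (axes as dock). Two cheeks at x -30 to -14 and 14 to 30 mm, 40 mm wide along y, tops 54 mm above the worktop; the drawbar runs between them
- shuttle: Loose white sled, 100 x 170 mm, 0.6 to 1 kg in all, carrying a steel tray of slides; stands on the track between the rails, axes nearly parallel to the dock's. Origin: centre of its underside, 8 mm above the worktop, at dock y -178 to -170 mm at the start. Dragging it takes 4 to 13 N; when the pin clicks in it stops dead
- drawbar_root (a point): Point where the steel drawbar (23 mm thick, 22 mm high) leaves the shuttle's +y end, 85 mm from its origin, 40 mm above the worktop. The drawbar's length is adjustable: its eye, a 17 mm square hole along x for the pin, lies anywhere from 55 to 75 mm in front of this point (140 to 160 mm from the shuttle's origin); nothing reports where. So the shuttle travels 10 to 38 mm
- shuttle_push (a point): Middle of the outer (-y) face of the shuttle's upright white end plate, 100 mm wide, reaching from 8 to 68 mm above the worktop; this point is 40 mm above the worktop and 85 mm behind the shuttle's origin. Push here towards the dock's +y
- pin_tip (a point): Centre of the end of the linch pin's sprung brass nose (11 mm thick, steel shaft 12 mm from 10 mm behind it); the pin slides only along the dock's x. Dock x -13 to -9 mm while a light spring (3 N) rubs it on the drawbar's side; about +2 mm once it clicked into the eye; +50.5 mm fully home, at a hard stop. From +2 mm on it must be pushed against 6 N of friction and stays where it is left
- pin_head (a point): Centre of the outer end face of the pin's red knob, 24 mm across, 101.5 mm from the tip towards the dock's -x: push here towards +x. It is reached from above: the open ring's two arms pass 38 mm either side of it (35 mm clear) and slope up away from the clevis at 5 degrees
- ring_bar (a point): Middle of the cross-bar (76 mm long, 6 mm thick, along the dock's y) of the yellow wire ring, a U-shaped bail hinged on the pin's head and travelling with it. The hinge axis is parallel to the dock's y, 88.5 mm behind (-x of) the pin's tip, 60 mm above the worktop; the bar is 91 mm from it. Open, the bar is 83 mm out to -x and 36 mm above the hinge; shut, 86 mm out to +x and 29 mm below
- ring (a joint): Angle of the yellow ring: 0 open, grows as it is swept up and over along its arc (a level push binds by friction), 1.48 rad arms upright; then it falls slowly (damped) until its bar rests on the sprung brass nose at about 2.95 rad. There press the bar down, on its outer side clear of the nose, with 5 to 10 N to snap it past: 3.05 rad fully shut, bar below the nose, 31 mm above the worktop
- specimen_jar: Bystander: clear screw-cap specimen jar, 43 mm across, 48 mm tall; origin at the centre of its base
- oil_bottle: Bystander: small amber bottle with black cap, 34 mm across, 70 mm tall; origin at the centre of its base
- marker_blue: Bystander: blue marker pen lying down, 132 mm long; origin under its middle
- carton: Bystander: small tan carton, 68 x 112 x 34 mm; origin at the centre of its base
- petri_dish: Bystander: petri dish, 64 mm across, 15 mm high; origin at the centre of its base

How it is judged:
By the outcome, as a careful person would: the job done as asked, in the order asked, and still so for the second after the job is handed in, with the robot touching nothing.
It also fails if it takes over 64 s, if anything falls off the work surface, if the arm or the gripper's body presses on something with over 40 N, if the wrist force passes 120 N, or if a joint passes its speed limit or range.

## Working session

There is one attempt and no reset: what is moved stays moved. The work goes in short steps, Python scripts to look and compute and a tool call to move; the robot and the scene stay as the last step left them, time stands still between calls to the robot, and variables do not carry over. Pictures are saved under pics/ and viewed, and the job is handed in when it is done.

Besides the shell and the picture viewer there is one more tool, called after "Request:" by a JSON object that holds its "fn" and its "kwargs". carry_out: Moves the arm, as the interface text tells. Its arguments: {"type":"object","properties":{"rows":{"type":"array"},"jaw":{"type":"number"},"grip_force":{"type":"number"}},"required":["rows"]}

```bash
mkdir -p pics; ls
python3 - <<'E'
from workcell import env
import cv2,numpy as np
np.set_printoptions(precision=4,suppress=True)
o=env.get_obs()
for k in o: print(k,o[k])
for n in("scene","top"):
    im=env.snapshot(n); cv2.imwrite(f"pics/{n}0.png",im)
    c=env.camera_info(n); print(n,c)
print(env.tcp_to_grasp)
E
```

```text
pics
time_s 0.0
qpos [ 1.0881  0.4694 -0.0486  1.5337  0.0241  1.141  -0.0823]
dq [-0.0013 -0.0002  0.0003  0.0011  0.0018 -0.0008 -0.0012]
joint_torque [ -0.0007 -50.7982  -0.0811 -23.6156  -0.0614   0.0379   0.0002]
position [ 0.2957 -0.6061  0.2215]
tcp_rot [-3.1396  0.0001  0.4539]
force [-0.7481 -0.2228 -0.2253]
moment [0.0144 0.0151 0.0344]
width 0.08704549085797676
scene {'fx': 425.02869712796695, 'fy': 425.02869712796695, 'cx': 256.7490885705957, 'cy': 187.41614848497832, 'cam_to_world': array([[ 0.9547,  0.1201, -0.2723,  0.9952],
       [ 0.2975, -0.4133,  0.8606, -1.4252],
       [-0.0092, -0.9026, -0.4303,  0.7481],
       [ 0.    ,  0.    ,  0.    ,  1.    ]])}
top {'fx': 456.57303362683336, 'fy': 456.57303362683336, 'cx': 261.48084095251767, 'cy': 191.0457273197638, 'cam_to_world': array([[-0.0024, -0.9903,  0.1386,  0.3706],
       [-1.    ,  0.0033,  0.0061, -0.1308],
       [-0.0065, -0.1386, -0.9903,  1.337 ],
       [ 0.    ,  0.    ,  0.    ,  1.    ]])}
0.0187
```

View pics/scene0.png

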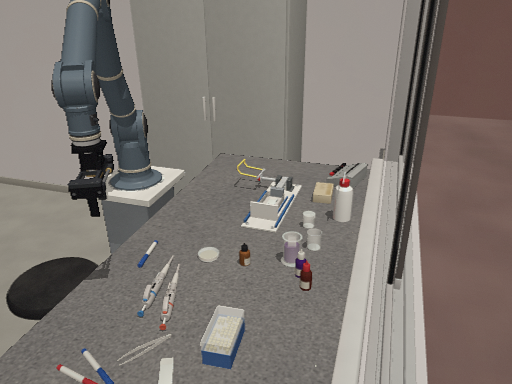

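View pics/top0.png

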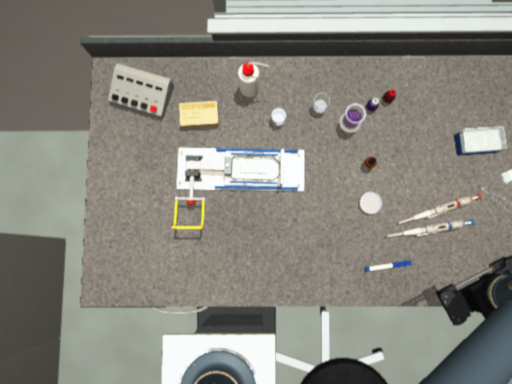

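The top view shows the dock near (240,170), clevis at about (193,175), red knob at (191,202) and yellow ring at (189,215). Dock +y points left in the image (world +y), and +x points up.

```bash
cat > h.py <<'E'
import cv2,numpy as np
np.set_printoptions(precision=4,suppress=True)
def ray(c,u,v):
    M=c['cam_to_world']; d=np.array([(u-c['cx'])/c['fx'],(v-c['cy'])/c['fy'],1.]); return M[:3,3],M[:3,:3]@d
def onz(c,u,v,z):
    o,d=ray(c,u,v); return o+d*(z-o[2])/d[2]
def proj(c,p):
    M=c['cam_to_world']; q=M[:3,:3].T@(np.array(p)-M[:3,3]); return np.array([c['fx']*q[0]/q[2]+c['cx'],c['fy']*q[1]/q[2]+c['cy']])
def tri(c1,uv1,c2,uv2):
    o1,d1=ray(c1,*uv1);o2,d2=ray(c2,*uv2)
    t=np.linalg.lstsq(np.c_[d1,-d2],o2-o1,rcond=None)[0]
    a=o1+d1*t[0];b=o2+d2*t[1]; return (a+b)/2,np.linalg.norm(a-b)
def dpt(D,p):  # dock frame -> world ; D=(x,y,yaw)
    c,s=np.cos(D[2]),np.sin(D[2]); return np.array([D[0]+c*p[0]-s*p[1],D[1]+s*p[0]+c*p[1],p[2]])
def wtd(D,p):
    c,s=np.cos(D[2]),np.sin(D[2]); a,b=p[0]-D[0],p[1]-D[1]; return np.array([c*a+s*b,-s*a+c*b,p[2]])
E
python3 - <<'E'
from h import *
from workcell import env
t=cv2.imread('pics/top0.png');s=cv2.imread('pics/scene0.png')
cv2.imwrite('pics/topc.png',cv2.resize(t[135:245,165:315],None,fx=5.3,fy=5.3,interpolation=cv2.INTER_CUBIC))
cv2.imwrite('pics/scc.png',cv2.resize(s[150:235,225:345],None,fx=6.5,fy=6.5,interpolation=cv2.INTER_CUBIC))
ct=env.camera_info('top')
h=cv2.cvtColor(t,cv2.COLOR_BGR2HSV)
def m(lo,hi): return cv2.inRange(h,np.array(lo),np.array(hi))
b=m([98,110,60],[125,255,255]);b[:135]=0;b[245:]=0;b[:,:165]=0;b[:,320:]=0
n,l,st,ce=cv2.connectedComponentsWithStats(b)
for i in range(1,n):
    if st[i,4]>10:
        ys,xs=np.where(l==i);P=np.array([onz(ct,x,y,.02)[:2] for x,y in zip(xs,ys)])
        v=cv2.fitLine(P.astype(np.float32),cv2.DIST_HUBER,0,.01,.01).ravel(); print('blue',st[i],P.mean(0),P.min(0),P.max(0),np.degrees(np.arctan2(v[1],v[0])))
y=m([22,150,120],[35,255,255]);n,l,st,ce=cv2.connectedComponentsWithStats(y)
for i in range(1,n):
    if st[i,4]>10: print('yel',st[i],ce[i])
y=m([0,150,100],[8,255,255])|m([172,150,100],[180,255,255]);n,l,st,ce=cv2.connectedComponentsWithStats(y)
for i in range(1,n):
    if st[i,4]>5: print('red',st[i],ce[i],onz(ct,*ce[i],.045))
E
```

```text
blue [217 149  63   3 125] [ 0.678  -0.0889] [ 0.6739 -0.1747] [0.6807 0.0083] 88.374756
blue [285 150  12   2  24] [ 0.6753 -0.2086] [ 0.6737 -0.2248] [ 0.6769 -0.1923] -86.09988
blue [216 186  81   4 156] [ 0.566  -0.1008] [ 0.5606 -0.2233] [0.5702 0.01  ] 88.60436
yel [172 201  32  28 197] [187.5482 219.6142]
red [243  63  11  13 107] [247.6168  68.9626] [ 0.9175 -0.0826  0.045 ]
red [388  90   8   7  42] [391.6429  92.9048] [ 0.8415 -0.5063  0.045 ]
red [150 106   6   6  27] [152.7407 108.2222] [0.798  0.1958 0.045 ]
red [478 194   3   4   9] [479.1111 195.4444] [ 0.5367 -0.7419  0.045 ]
red [187 201   8   4  25] [190.48 202.08] [0.5203 0.0796 0.045 ]
red [456 200   4   7  10] [457.9 203. ] [ 0.5153 -0.6804  0.045 ]
```

View pics/topc.png

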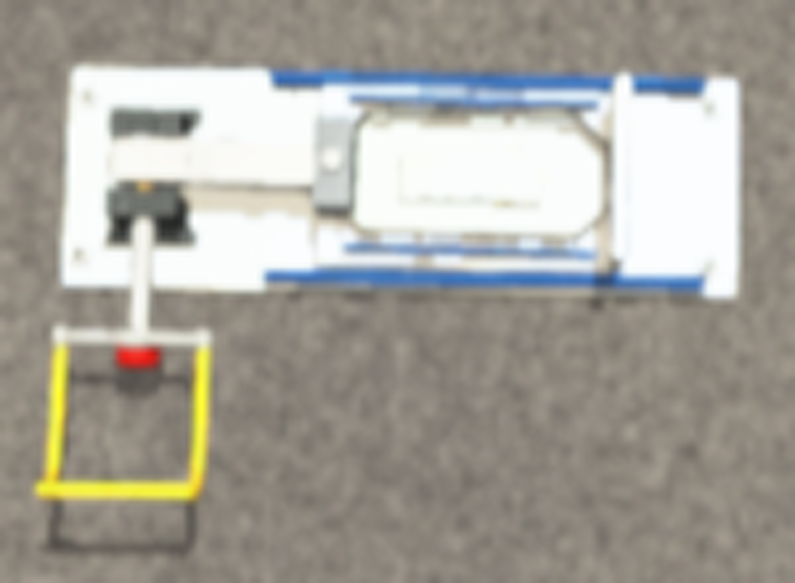

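View pics/scc.png

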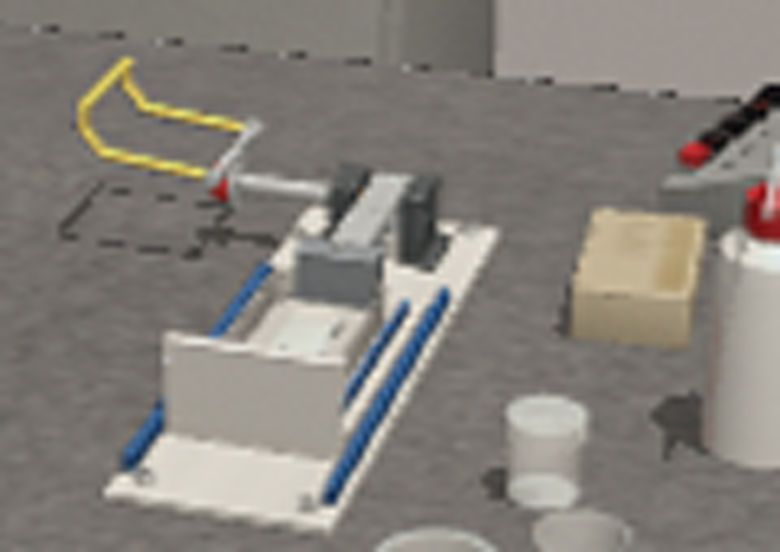

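The top crop shows plate corners at crop (73,67), (740,78), (738,297) and (62,287). The clevis cheeks are at about (150,123) and (145,203), the knob at (138,356) and the ring bar at (118,490). The ring is open.

Run:
```python
from h import *
from workcell import env
ct=env.camera_info('top');cs=env.camera_info('scene')
T=lambda u,v:((u+.5)/5.3-.5+165,(v+.5)/5.3-.5+135)
S=lambda u,v:((u+.5)/6.5-.5+225,(v+.5)/6.5-.5+150)
C=[onz(ct,*T(*p),.008) for p in [(73,67),(740,78),(738,297),(62,287)]]
for c in C: print(c)
print('scene corners',[onz(cs,*S(*p),.008) for p in [(108,490),(332,530),(499,230)]])
print('sizes',[np.linalg.norm(C[i]-C[(i+1)%4]) for i in range(4)])
m=np.mean(C,0); d=(C[0]+C[3]-C[1]-C[2])/2; yaw=np.arctan2(-d[0],d[1]); print('mid',m,'yaw deg',np.degrees(yaw))
c,s=np.cos(yaw),np.sin(yaw)
D=np.array([m[0]-s*.1375,m[1]+c*.1375,yaw]);print('dock',D); np.save('D.npy',D)
def show(n,uv,z): p=onz(ct,*T(*uv),z); print(n,p,'dock',wtd(D,p))
show('cheek+x top',(150,118),.054);show('cheek-x top',(146,195),.054)
show('knob outer',(138,367),.052);show('bar mid',(118,491),.096)
show('bar mid end',(40,490),.096);show('bar end',(200,490),.096)
show('hinge L',(60,338),.06);show('hinge R',(204,340),.06)
show('pin shaft',(141,270),.046)
show('endplate outer top +x',(631,78),.068);show('endplate outer top -x',(616,270),.068)
show('drawbar root',(315,165),.051)
print('tri bar', tri(ct,T(40,489),cs,S(130,62)),tri(ct,T(198,490),cs,S(95,148)))
print('tri clevis +x cheek +y..', tri(ct,T(110,112),cs,S(405,177)))
```

```text
[0.6893 0.1249 0.008 ]
[ 0.6815 -0.2501  0.008 ]
[ 0.5574 -0.2471  0.008 ]
[0.5643 0.1282 0.008 ]
scene corners [array([ 0.5644, -0.2443,  0.008 ]), array([ 0.6877, -0.2498,  0.008 ]), array([0.6949, 0.1283, 0.008 ])]
sizes [np.float64(0.3751309164688535), np.float64(0.12418528132285483), np.float64(0.3753573459549832), np.float64(0.12513780957282344)]
mid [ 0.6231 -0.061   0.008 ] yaw deg -1.1209559505775595
dock [ 0.6258  0.0765 -0.0196]
cheek+x top [0.6499 0.0737 0.054 ] dock [ 0.0241 -0.0023  0.054 ]
cheek-x top [0.6075 0.0751 0.054 ] dock [-0.0183 -0.0017  0.054 ]
knob outer [0.5145 0.0779 0.052 ] dock [-0.1113 -0.0007  0.052 ]
bar mid [0.4456 0.0798 0.096 ] dock [-0.1802 -0.0002  0.096 ]
bar mid end [0.4463 0.1199 0.096 ] dock [-0.1804  0.0399  0.096 ]
bar end [0.446  0.0378 0.096 ] dock [-0.179  -0.0422  0.096 ]
hinge L [0.5292 0.1185 0.06  ] dock [-0.0974  0.0401  0.06  ]
hinge R [0.5279 0.0418 0.06  ] dock [-0.0972 -0.0366  0.06  ]
pin shaft [0.5679 0.0783 0.046 ] dock [-0.058   0.0007  0.046 ]
endplate outer top +x [ 0.6677 -0.1863  0.068 ] dock [ 0.047  -0.2619  0.068 ]
endplate outer top -x [ 0.5636 -0.1774  0.068 ] dock [-0.0572 -0.255   0.068 ]
drawbar root [ 0.6242 -0.0157  0.051 ] dock [ 0.0002 -0.0922  0.051 ]
tri bar (array([0.4503, 0.1213, 0.0967]), np.float64(0.007651742960863633)) (array([0.4521, 0.0444, 0.0692]), np.float64(0.009498008673391374))
tri clevis +x cheek +y.. (array([0.6474, 0.0931, 0.0554]), np.float64(0.011464880553825506))
```

Dock yaw is about -1.1°. The origin is near (0.626, 0.0765). The shuttle's push face is at dock y of about -0.258, which puts its origin at about -0.173, inside the stated range. I'll travel at height with the jaws closed.

Request:
{"fn": "carry_out", "kwargs": {"rows": [[[0.02,0.025,0],-5.4],[[0.042,0.052,0],-10.8],[[0.065,0.08,0],-16.3],[[0.087,0.107,0],-21.7],[[0.109,0.134,0],-27.1]], "jaw": 255, "grip_force": 10}}

```text
time_s: 0.52
position: [0.4053, -0.4706, 0.2211]
tcp_rot: [-3.139, 0.001, -0.024]
force: [0.3, 0.4, 1.0]
width: 0.0614
```

Request:
{"fn": "carry_out", "kwargs": {"rows": [[[0.022,0.027,0],0],[[0.044,0.054,0],0],[[0.066,0.08,0],0],[[0.087,0.107,0],0],[[0.109,0.134,0],0]]}}

```text
time_s: 0.93
position: [0.5147, -0.335, 0.2207]
tcp_rot: [-3.139, 0.002, -0.024]
force: [0.6, -0.0, 0.2]
width: 0.0281
```

Request:
{"fn": "carry_out", "kwargs": {"rows": [[[0.026,0.031,0],0],[[0.052,0.062,0],0],[[0.078,0.094,0],0],[[0.1055,0.1265,0],0],[[0.1055,0.1265,0],0]]}}

```text
time_s: 1.35
position: [0.6256, -0.1971, 0.2201]
tcp_rot: [-3.132, -0.001, -0.01]
force: [-0.1, 1.8, -0.8]
width: 0.0014
```

Request:
{"fn": "carry_out", "kwargs": {"rows": [[[0,0,-0.038],0],[[0,0,-0.076],0],[[0,0,-0.114],0],[[0,0,-0.14],0],[[0,0,-0.14],0]]}}

```text
time_s: 1.77
position: [0.6204, -0.196, 0.0732]
tcp_rot: [-3.128, 0.012, -0.01]
force: [-1.5, 0.9, -0.5]
width: 0.0002
```

Run:
```python
from h import *
from workcell import env
D=np.load('D.npy')
t=env.snapshot('top');s=env.snapshot('scene')
a=cv2.resize(t[135:245,165:315],None,fx=5.3,fy=5.3,interpolation=cv2.INTER_CUBIC)
b=cv2.resize(s[150:235,225:345],None,fx=5,fy=5,interpolation=cv2.INTER_CUBIC)
cv2.imwrite('pics/a1.png',a);cv2.imwrite('pics/b1.png',b)
o=env.get_obs();print(o['position'],wtd(D,o['position']),o['force'],o['width'],o['qpos'])
```

```text
[ 0.6252 -0.1972  0.0795] [ 0.0047 -0.2736  0.0795] [0.5519 0.1709 0.6791] 0.0005280036125998492 [ 0.3206  0.5834 -0.1058  1.7037  0.0635  0.8607 -1.3905]
```

View pics/a1.png

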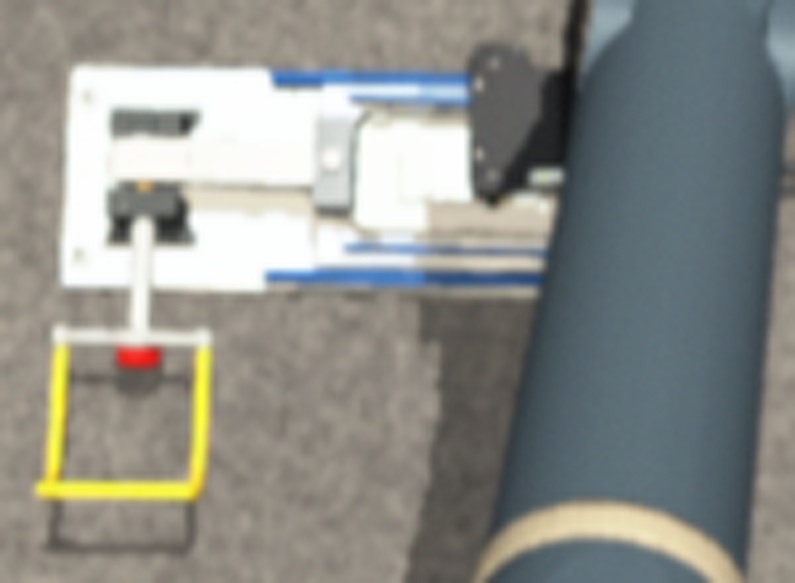

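View pics/b1.png

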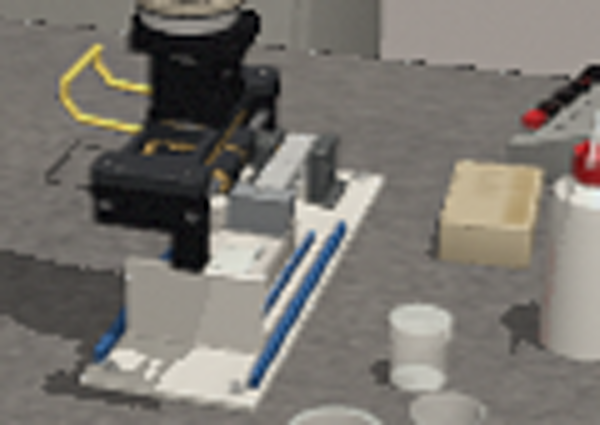

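The scene crop shows the fingers just above the end plate, about 12 mm too far in +y after overshooting. I'll back off before descending.

Request:
{"fn": "carry_out", "kwargs": {"rows": [[[-0.002,-0.008,0.005],-0.5],[[-0.005,-0.018,0.005],-0.5],[[-0.005,-0.018,0.005],-0.5],[[-0.005,-0.018,0.005],-0.5]]}}

```text
time_s: 2.2
position: [0.6205, -0.2175, 0.0865]
tcp_rot: [-3.133, -0.003, -0.022]
force: [-0.3, -0.1, 0.2]
width: 0.0005
```

Run:
```python
from h import *
from workcell import env
D=np.load('D.npy')
o=env.get_obs();print(o['position'],wtd(D,o['position']),o['force'],o['width'],o['tcp_rot'])
```

```text
[ 0.6205 -0.2175  0.0865] [ 0.0005 -0.2941  0.0865] [-0.2976 -0.1092  0.1766] 0.0005136485204600058 [-3.1329 -0.0025 -0.0221]
```

Request:
{"fn": "carry_out", "kwargs": {"rows": [[[0,0.0,-0.025],0],[[0,0.0,-0.05],0],[[0,0.0,-0.056],0],[[0,0.002,-0.056],0],[[0,0.004,-0.056],0]]}}

```text
time_s: 2.62
position: [0.6209, -0.2134, 0.0311]
tcp_rot: [-3.133, -0.003, -0.022]
force: [0.5, 0.3, -0.6]
width: 0.0002
```

Request:
{"fn": "carry_out", "kwargs": {"rows": [[[0,0.002,0],0],[[0,0.004,0],0],[[0,0.006,0],0],[[0,0.008,0],0],[[0,0.01,0],0]]}}

```text
time_s: 3.03
position: [0.6212, -0.2032, 0.0317]
tcp_rot: [-3.133, -0.004, -0.022]
force: [-0.2, 0.4, 0.2]
width: 0.0006
```

Request:
{"fn": "carry_out", "kwargs": {"rows": [[[0,0.001,0],0],[[0,0.002,0],0],[[0,0.003,0],0],[[0,0.004,0],0],[[0,0.005,0],0]]}}

```text
time_s: 3.45
position: [0.6212, -0.1982, 0.0316]
tcp_rot: [-3.133, -0.004, -0.022]
force: [0.1, 0.7, -0.7]
width: 0.0002
```

Request:
{"fn": "carry_out", "kwargs": {"rows": [[[0,0.001,0],0],[[0,0.002,0],0],[[0,0.003,0],0],[[0,0.004,0],0],[[0,0.005,0],0]]}}

```text
time_s: 3.87
position: [0.6209, -0.1962, 0.0317]
tcp_rot: [-3.136, -0.004, -0.024]
force: [0.3, -6.3, -0.1]
width: 0.0006
```

Request:
{"fn": "carry_out", "kwargs": {"rows": [[[0,0.001,0],0],[[0,0.002,0],0],[[0,0.003,0],0],[[0,0.004,0],0],[[0,0.005,0],0]]}}

```text
time_s: 4.28
position: [0.6207, -0.1936, 0.0318]
tcp_rot: [-3.139, -0.004, -0.026]
force: [-0.6, -6.7, -0.6]
width: 0.0
```

Contact came where I predicted, at about 6.5 N. I'll keep going gently.

Request:
{"fn": "carry_out", "kwargs": {"rows": [[[0,0.0015,0],0],[[0,0.003,0],0],[[0,0.0045,0],0],[[0,0.006,0],0],[[0,0.0075,0],0]]}}

```text
time_s: 4.7
position: [0.6205, -0.188, 0.0319]
tcp_rot: [-3.141, -0.005, -0.027]
force: [0.1, -6.3, -0.6]
width: 0.0004
```

Request:
{"fn": "carry_out", "kwargs": {"rows": [[[0,0.0015,0],0],[[0,0.003,0],0],[[0,0.0045,0],0],[[0,0.006,0],0],[[0,0.0075,0],0]]}}

```text
time_s: 5.12
position: [0.6207, -0.1824, 0.0321]
tcp_rot: [3.14, -0.006, -0.028]
force: [0.3, -6.1, -0.5]
width: 0.0
```

Request:
{"fn": "carry_out", "kwargs": {"rows": [[[0,0.0013,0],0],[[0,0.0026,0],0],[[0,0.0039,0],0],[[0,0.0052,0],0],[[0,0.0065,0],0]]}}

```text
time_s: 5.53
position: [0.6208, -0.1775, 0.0323]
tcp_rot: [3.138, -0.006, -0.029]
force: [0.7, -7.0, -0.6]
width: 0.0005
```

Request:
{"fn": "carry_out", "kwargs": {"rows": [[[0,0.0013,0],0],[[0,0.0026,0],0],[[0,0.0039,0],0],[[0,0.0052,0],0],[[0,0.0065,0],0]]}}

```text
time_s: 5.95
position: [0.6209, -0.172, 0.0324]
tcp_rot: [3.136, -0.007, -0.029]
force: [0.8, -4.3, -1.4]
width: 0.0007
```

```bash
cat > look.py <<'E'
import sys
from h import *
from workcell import env
n=sys.argv[1]
D=np.load('D.npy'); ct=env.camera_info('top')
t=env.snapshot('top');s=env.snapshot('scene')
a=cv2.resize(t[135:245,165:315],None,fx=5.3,fy=5.3,interpolation=cv2.INTER_CUBIC)
b=cv2.resize(s[150:235,225:345],None,fx=6,fy=6,interpolation=cv2.INTER_CUBIC)
cv2.imwrite(f'pics/a{n}.png',a);cv2.imwrite(f'pics/b{n}.png',b)
h=cv2.cvtColor(t,cv2.COLOR_BGR2HSV)
r=cv2.inRange(h,np.array([0,140,90]),np.array([8,255,255]))|cv2.inRange(h,np.array([172,140,90]),np.array([180,255,255]))
r[:135]=0;r[250:]=0;r[:,:165]=0;r[:,230:]=0
y=cv2.inRange(h,np.array([22,150,120]),np.array([35,255,255]))
if r.any():
    ys,xs=np.where(r>0);print('red',len(xs),xs.mean(),ys.mean(),ys.min(),ys.max(),wtd(D,onz(ct,xs.mean(),ys.mean(),.045)))
if y.any():
    ys,xs=np.where(y>0);print('yel',len(xs),xs.min(),xs.max(),ys.min(),ys.max())
o=env.get_obs();print(o['time_s'],o['position'],wtd(D,o['position']),o['force'],o['tcp_rot'],o['width'])
E
python3 look.py 2
```

```text
red 29 190.6206896551724 201.55172413793105 200 203 [-0.104   0.0007  0.045 ]
yel 178 172 203 201 228
6.05 [ 0.6209 -0.1707  0.0323] [-0.0001 -0.2472  0.0323] [ 0.7387 -3.3836 -1.5556] [ 3.1377 -0.0067 -0.0286] 0.0004660302513564894
```

View pics/a2.png

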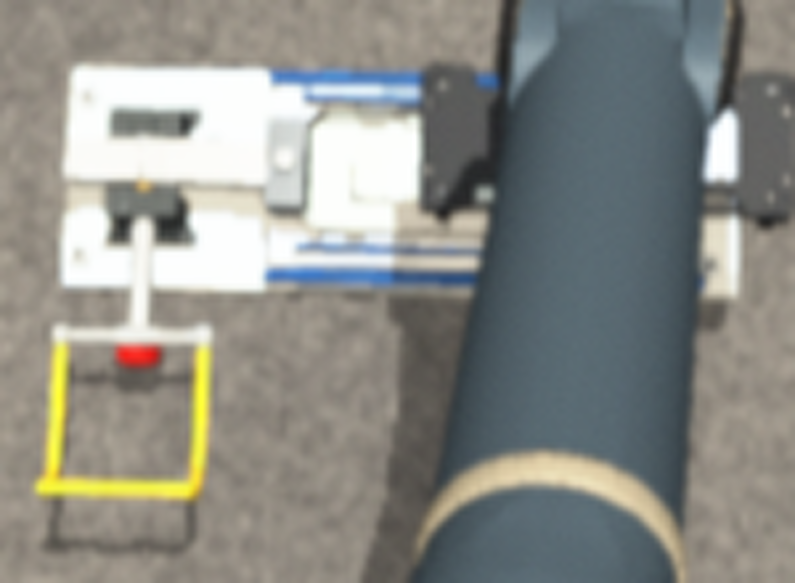

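The top crop shows the shuttle moved about 25 mm. The knob is still at about (138,354), so the pin hasn't clicked yet. I'll continue.

Request:
{"fn": "carry_out", "kwargs": {"rows": [[[0,0.0012,0],0],[[0,0.0024,0],0],[[0,0.0036,0],0],[[0,0.0048,0],0]]}}

```text
time_s: 6.38
position: [0.6209, -0.1655, 0.0322]
tcp_rot: [3.138, -0.007, -0.028]
force: [0.5, -3.5, -2.0]
width: 0.0006
```

```bash
python3 look.py 3
```

```text
red 24 190.5 198.0 197 199 [-0.0938  0.0015  0.045 ]
yel 184 172 204 197 224
6.4833 [ 0.6209 -0.1653  0.0323] [-0.0002 -0.2418  0.0323] [ 0.591  -1.6323 -1.5486] [ 3.1383 -0.0065 -0.0281] 0.0005091187826034803
```

The knob jumped by about 10 mm in +x, which puts the tip near +2, so the pin has clicked in. A tiny push will confirm the dead stop.

Request:
{"fn": "carry_out", "kwargs": {"rows": [[[0,0.0012,0],0],[[0,0.0024,0],0],[[0,0.0024,0],0]]}}

```text
time_s: 6.73
position: [0.621, -0.1626, 0.0322]
tcp_rot: [3.138, -0.007, -0.028]
force: [1.3, -2.3, -0.3]
width: 0.0005
```

```bash
python3 look.py 4
```

```text
red 23 190.47826086956522 197.95652173913044 197 199 [-0.0937  0.0015  0.045 ]
yel 183 172 204 197 224
6.8333 [ 0.621  -0.1626  0.0323] [-0.0002 -0.2391  0.0323] [ 0.1928 -2.8006 -0.4407] [ 3.1385 -0.0066 -0.0279] 0.0005651788734033601
```

View pics/a4.png

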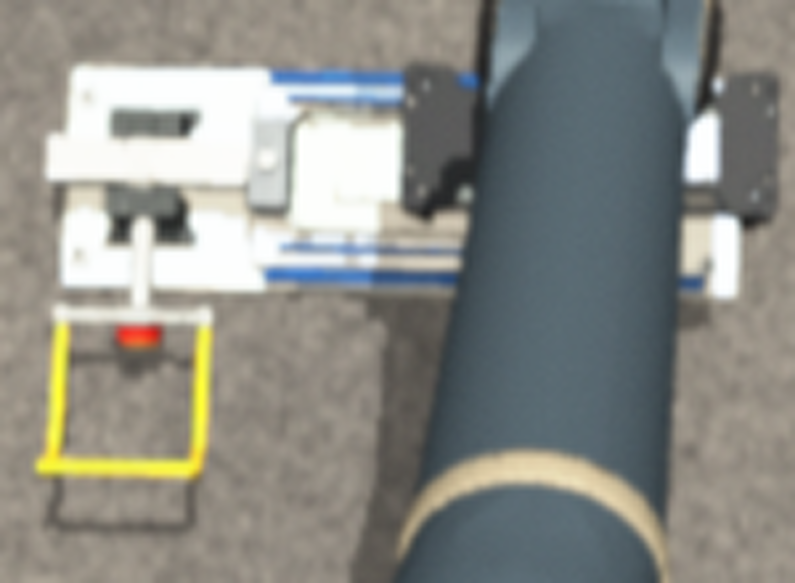

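View pics/b4.png

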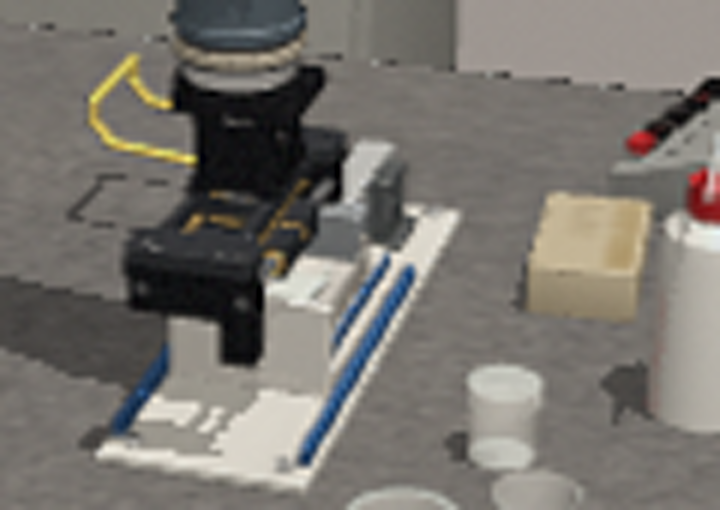

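The knob is now at crop (138,334), up from (138,356), and the ring moved with it. The shuttle moved about 34 mm, within range. The pin is in the eye, so I'll back off, lift and go to the pin head.

Request:
{"fn": "carry_out", "kwargs": {"rows": [[[0,-0.008,0],0],[[0,-0.012,0.03],0.5],[[0,-0.012,0.07],0.5],[[0,-0.012,0.11],0.5],[[0,-0.012,0.12],0.5]]}}

```text
time_s: 7.25
position: [0.6246, -0.1745, 0.1592]
tcp_rot: [3.138, -0.017, -0.019]
force: [0.3, 0.1, 0.0]
width: 0.0005
```

Request:
{"fn": "carry_out", "kwargs": {"rows": [[[-0.016,0.034,0],0],[[-0.032,0.068,0],0],[[-0.048,0.102,0],0],[[-0.064,0.136,0],0],[[-0.08,0.165,0],0]]}}

```text
time_s: 7.67
position: [0.5433, -0.0062, 0.1594]
tcp_rot: [3.14, -0.017, -0.017]
force: [0.4, 0.5, -0.1]
width: 0.0004
```

Request:
{"fn": "carry_out", "kwargs": {"rows": [[[-0.016,0.03,0],0],[[-0.03,0.06,0],0],[[-0.036,0.08,0],0],[[-0.036,0.08,0],0],[[-0.036,0.08,0],0]]}}

```text
time_s: 8.08
position: [0.5067, 0.0754, 0.1596]
tcp_rot: [3.14, -0.017, -0.013]
force: [0.3, -0.9, -0.8]
width: 0.0007
```

```bash
python3 look.py 5
```

```text
red 6 193.5 198.0 197 199 [-0.0937 -0.0071  0.045 ]
yel 103 183 204 197 224
8.1833 [0.5075 0.0729 0.1594] [-0.1182 -0.0059  0.1594] [-0.1507 -1.1495 -0.5861] [ 3.1395 -0.0167 -0.0178] 0.00043623580031485084
```

View pics/b5.png

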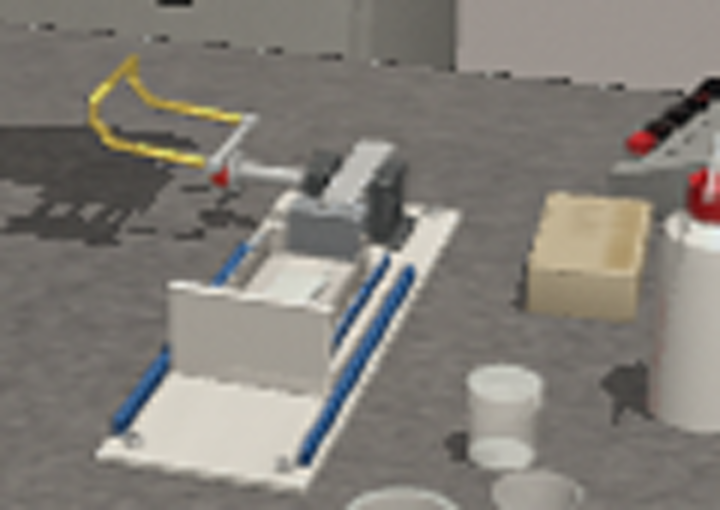

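The crop shows the ring and knob unchanged and the shuttle hitched. Now I'll descend behind the knob.

Request:
{"fn": "carry_out", "kwargs": {"rows": [[[-0.003,0.006,-0.01],0],[[-0.004,0.006,-0.035],0],[[-0.004,0.006,-0.06],0],[[-0.004,0.006,-0.07],0],[[-0.004,0.006,-0.07],0]]}}

```text
time_s: 8.6
position: [0.5013, 0.0777, 0.0865]
tcp_rot: [3.138, -0.01, -0.019]
force: [-0.2, -0.8, -0.1]
width: 0.0003
```

```bash
python3 look.py 6
```

```text
yel 87 187 204 197 224
8.7 [0.5038 0.0786 0.0894] [-0.122  -0.0003  0.0894] [1.3014 0.3051 0.2953] [ 3.1395 -0.0163 -0.0188] 0.0003846208334369655
```

View pics/b6.png

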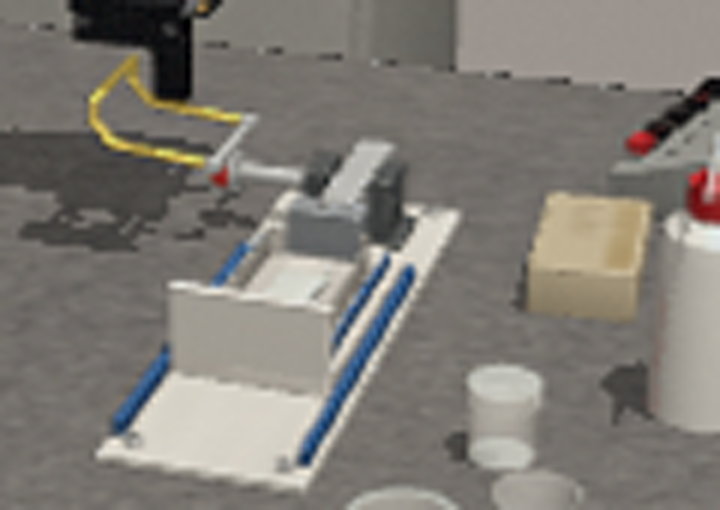

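The closed fingers are at about crop (172,75), over the ring's opening and clear of the arms. Descending further.

Request:
{"fn": "carry_out", "kwargs": {"rows": [[[0,0,-0.02],0],[[0,0,-0.04],0],[[0,0,-0.052],0],[[0,0,-0.052],0],[[0,0,-0.052],0]]}}

```text
time_s: 9.12
position: [0.5046, 0.0786, 0.0382]
tcp_rot: [3.14, -0.017, -0.019]
force: [-0.3, -0.6, -0.1]
width: 0.0002
```

Request:
{"fn": "carry_out", "kwargs": {"rows": [[[0.002,0,0],0],[[0.004,0,0],0],[[0.006,0,0],0],[[0.008,0,0],0],[[0.01,0,0],0]]}}

```text
time_s: 9.53
position: [0.5152, 0.0787, 0.0387]
tcp_rot: [3.14, -0.018, -0.019]
force: [0.2, 0.4, -0.3]
width: 0.0005
```

Request:
{"fn": "carry_out", "kwargs": {"rows": [[[0.002,0,0],0],[[0.004,0,0],0],[[0.006,0,0],0],[[0.008,0,0],0],[[0.01,0,0],0]]}}

```text
time_s: 9.95
position: [0.5215, 0.0785, 0.0379]
tcp_rot: [3.138, -0.01, -0.019]
force: [-7.1, 0.2, 5.7]
width: 0.0007
```

Request:
{"fn": "carry_out", "kwargs": {"rows": [[[0.003,0,0],0],[[0.006,0,0],0],[[0.009,0,0],0],[[0.012,0,0],0],[[0.015,0,0],0]]}}

```text
time_s: 10.37
position: [0.5322, 0.0783, 0.0371]
tcp_rot: [3.136, -0.001, -0.018]
force: [-8.6, -0.3, 7.0]
width: 0.0004
```

Request:
{"fn": "carry_out", "kwargs": {"rows": [[[0.003,0,0],0],[[0.006,0,0],0],[[0.009,0,0],0],[[0.012,0,0],0],[[0.015,0,0],0]]}}

```text
time_s: 10.78
position: [0.5434, 0.078, 0.0363]
tcp_rot: [3.135, 0.007, -0.018]
force: [-7.7, 0.5, 5.7]
width: 0.0004
```

Request:
{"fn": "carry_out", "kwargs": {"rows": [[[0.002,0,0],0],[[0.004,0,0],0],[[0.006,0,0],0],[[0.008,0,0],0],[[0.01,0,0],0]]}}

```text
time_s: 11.2
position: [0.5502, 0.0778, 0.0357]
tcp_rot: [3.133, 0.014, -0.018]
force: [-7.7, 0.3, 6.1]
width: -0.0002
```

Request:
{"fn": "carry_out", "kwargs": {"rows": [[[0.003,0,0],0],[[0.006,0,0.001],0],[[0.009,0,0.001],0],[[0.011,0,0.001],0],[[0.013,0,0.001],0]]}}

```text
time_s: 11.62
position: [0.5592, 0.0775, 0.0354]
tcp_rot: [3.132, 0.023, -0.018]
force: [-7.5, 0.4, 1.5]
width: 0.0004
```

Request:
{"fn": "carry_out", "kwargs": {"rows": [[[0.002,0,0],0],[[0.004,0,0.001],0],[[0.006,0,0.001],0],[[0.008,0,0.001],0]]}}

```text
time_s: 11.95
position: [0.5632, 0.0774, 0.0349]
tcp_rot: [3.13, 0.032, -0.017]
force: [-7.6, 0.7, -0.3]
width: 0.0006
```

Request:
{"fn": "carry_out", "kwargs": {"rows": [[[0.002,0,0],0],[[0.004,0,0.001],0],[[0.006,0,0.001],0],[[0.008,0,0.001],0]]}}

```text
time_s: 12.28
position: [0.5666, 0.0772, 0.0343]
tcp_rot: [3.129, 0.042, -0.017]
force: [-12.5, 0.7, 3.1]
width: 0.0006
```

```bash
python3 look.py 7
```

```text
yel 55 193 204 190 207
12.3833 [0.5666 0.0773 0.0343] [-0.0593 -0.0003  0.0343] [-9.6261  0.997   1.1411] [ 3.1286  0.0421 -0.0169] 0.0003833830195399258
```

View pics/b7.png

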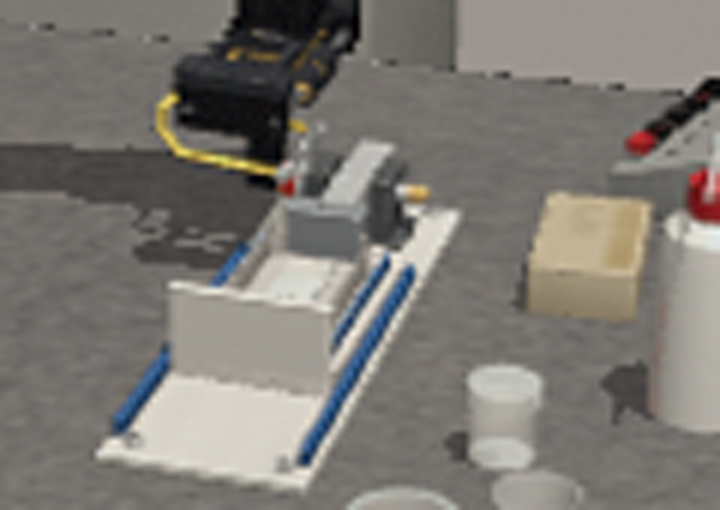

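View pics/a7.png

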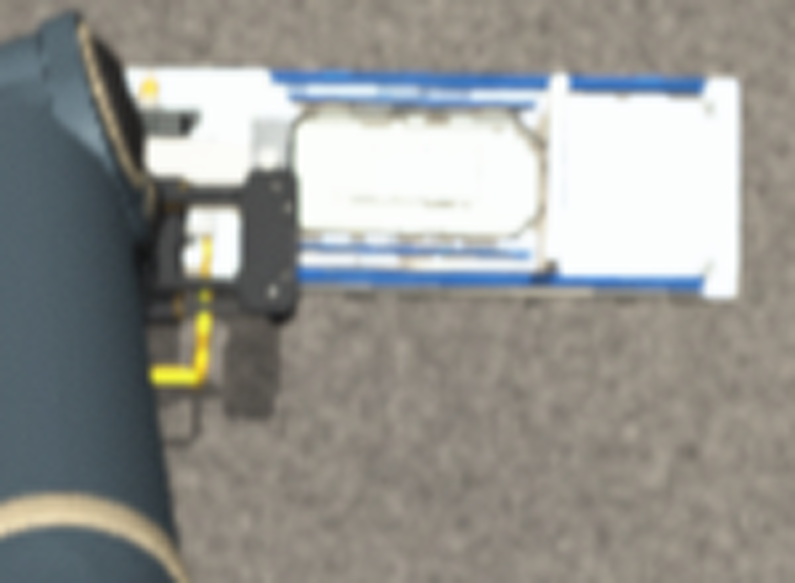

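The nose now sticks out past the +x cheek at crop (415,190), and the force is climbing. I'll press a little more to confirm the hard stop.

Request:
{"fn": "carry_out", "kwargs": {"rows": [[[0.004,0,0],0],[[0.008,0,0.001],0],[[0.011,0,0.001],0],[[0.013,0,0.001],0],[[0.013,0,0.001],0]]}}

```text
time_s: 12.8
position: [0.5666, 0.0772, 0.0334]
tcp_rot: [3.124, 0.07, -0.016]
force: [-25.9, 0.2, 16.1]
width: 0.0007
```

The pin is at its hard stop: 26 N and no further motion. I'll retreat, rise and turn the jaws across the bar.

Request:
{"fn": "carry_out", "kwargs": {"rows": [[[-0.006,0,0],0],[[-0.014,0,0.005],0],[[-0.014,0,0.04],0],[[-0.014,0,0.08],0],[[-0.014,0,0.12],0]]}}

```text
time_s: 13.22
position: [0.5535, 0.077, 0.1551]
tcp_rot: [3.124, 0.068, -0.016]
force: [2.1, 0.3, 0.4]
width: 0.0003
```

Request:
{"fn": "carry_out", "kwargs": {"rows": [[[0,0,0.035],7],[[0,-0.02,0.04],14],[[0,-0.05,0.04],21],[[0,-0.08,0.04],28],[[0,-0.1,0.04],35]], "jaw": 0}}

```text
time_s: 13.63
position: [0.5552, -0.0266, 0.1966]
tcp_rot: [3.12, 0.065, 0.597]
force: [-0.0, 1.1, -0.8]
width: 0.026
```

Request:
{"fn": "carry_out", "kwargs": {"rows": [[[0,0,0],7],[[0,0,0],14],[[0,0,0],21],[[0,0,0],28],[[0,0,0],35]]}}

```text
time_s: 14.05
position: [0.5569, -0.027, 0.1977]
tcp_rot: [3.115, 0.063, 1.213]
force: [0.5, -0.4, -0.2]
width: 0.0589
```

```bash
python3 look.py 8;python3 -c "
from workcell import env
print(env.get_obs()['qpos'])"
```

```text
yel 30 173 177 194 206
14.15 [ 0.5563 -0.027   0.1975] [-0.0675 -0.1048  0.1975] [1.074  0.5319 0.0304] [3.1165 0.0633 1.2073] 0.06680806429236406
[ 0.2371846   0.32731043 -0.37764511  1.832544    0.21918567  1.0216073
 -0.60172874]
```

View pics/a8.png

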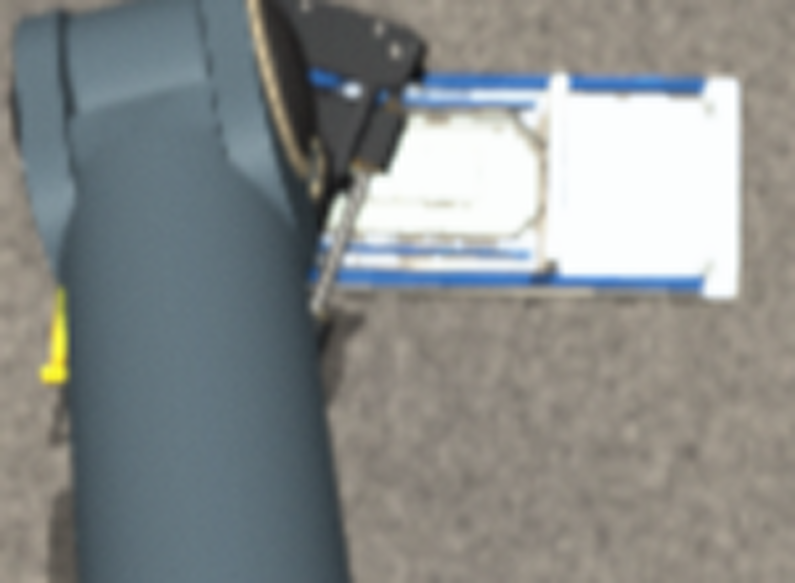

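Run:
```python
from h import *
from workcell import env
ct=env.camera_info('top');D=np.load('D.npy')
T=lambda u,v:((u+.5)/5.3-.5+165,(v+.5)/5.3-.5+135)
for v in (374,378):
    p=onz(ct,*T(42,v),.096);print(p,wtd(D,p))
print(dpt(D,(-.121,0,.096)), dpt(D,(-.038,0,.06)))
```

```text
[0.5061 0.1203 0.096 ] [-0.1206  0.0415  0.096 ]
[0.504  0.1203 0.096 ] [-0.1227  0.0414  0.096 ]
[0.5048 0.0788 0.096 ] [0.5878 0.0772 0.06  ]
```

The bar measured from the picture is at x of about 0.505, matching the prediction of 0.5048. I'll move above it with the jaws open.

Request:
{"fn": "carry_out", "kwargs": {"rows": [[[-0.012,0.03,0],6],[[-0.025,0.06,0],12],[[-0.04,0.085,0],17],[[-0.051,0.106,0],19.7],[[-0.051,0.106,0],19.7]]}}

```text
time_s: 14.57
position: [0.5037, 0.0844, 0.1983]
tcp_rot: [3.115, 0.061, 1.557]
force: [0.0, 1.2, -0.5]
width: 0.0866
```

Request:
{"fn": "carry_out", "kwargs": {"rows": [[[0,0,0],0],[[0,0,-0.02],0],[[0,0,-0.04],0],[[0,0,-0.05],0],[[0,0,-0.05],0]]}}

```text
time_s: 14.98
position: [0.5028, 0.083, 0.1462]
tcp_rot: [3.119, 0.062, 1.555]
force: [-1.1, -0.1, 0.4]
width: 0.0872
```

```bash
python3 look.py 9
```

```text
red 14 192.85714285714286 180.92857142857142 180 182 [-0.0444 -0.0034  0.045 ]
yel 78 183 204 186 207
15.0833 [0.5043 0.0839 0.1485] [-0.1216  0.0051  0.1485] [-0.1814  0.2652  0.7985] [3.1149 0.0608 1.5554] 0.0871262967460525
```

View pics/b9.png

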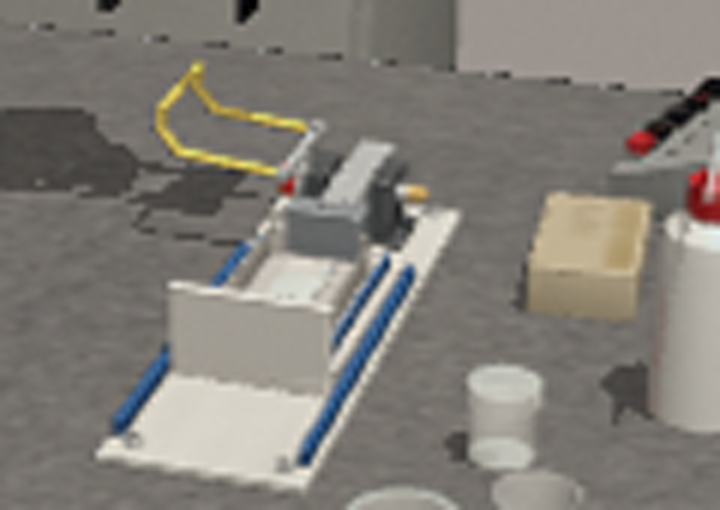

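The crop shows the knob against the clevis side at (290,187), the nose out at (413,190) and the ring open. The open fingers are above the frame, straddling the bar. I'll descend and close lightly.

Request:
{"fn": "carry_out", "kwargs": {"rows": [[[0.0005,-0.003,-0.025],0],[[0.0005,-0.004,-0.05],0],[[0.0005,-0.004,-0.066],0],[[0.0005,-0.004,-0.066],0],[[0.0005,-0.004,-0.066],0]]}}

```text
time_s: 15.5
position: [0.5054, 0.08, 0.083]
tcp_rot: [3.114, 0.061, 1.555]
force: [-0.5, -0.2, 1.1]
width: 0.0874
```

Request:
{"fn": "carry_out", "kwargs": {"rows": [[[0,0,0],0],[[0,0,0],0],[[0,0,0],0],[[0,0,0],0],[[0,0,0],0]], "jaw": 255, "grip_force": 6}}

```text
time_s: 15.92
position: [0.5058, 0.08, 0.0837]
tcp_rot: [3.113, 0.06, 1.555]
force: [0.0, -0.4, -0.2]
width: 0.0616
```

Request:
{"fn": "carry_out", "kwargs": {"rows": [[[0,0,0],0],[[0,0,0],0],[[0,0,0],0],[[0,0,0],0],[[0,0,0],0]]}}

```text
time_s: 16.33
position: [0.5058, 0.0801, 0.0836]
tcp_rot: [3.113, 0.06, 1.555]
force: [0.1, -0.0, 0.1]
width: 0.0283
```

Request:
{"fn": "carry_out", "kwargs": {"rows": [[[0,0,0],0],[[0,0,0],0],[[0,0,0],0]]}}

```text
time_s: 16.58
position: [0.5061, 0.0801, 0.0837]
tcp_rot: [3.112, 0.06, 1.555]
force: [3.5, -0.1, -1.4]
width: 0.008
```

```bash
python3 look.py 10
```

```text
red 9 191.77777777777777 181.44444444444446 180 183 [-0.0459 -0.0003  0.045 ]
yel 75 175 204 181 207
16.6833 [0.5068 0.0801 0.0838] [-0.1191  0.0013  0.0838] [ 3.1278 -0.2038 -1.5305] [3.1112 0.0599 1.5543] 0.005329471916527992
```

View pics/b10.png

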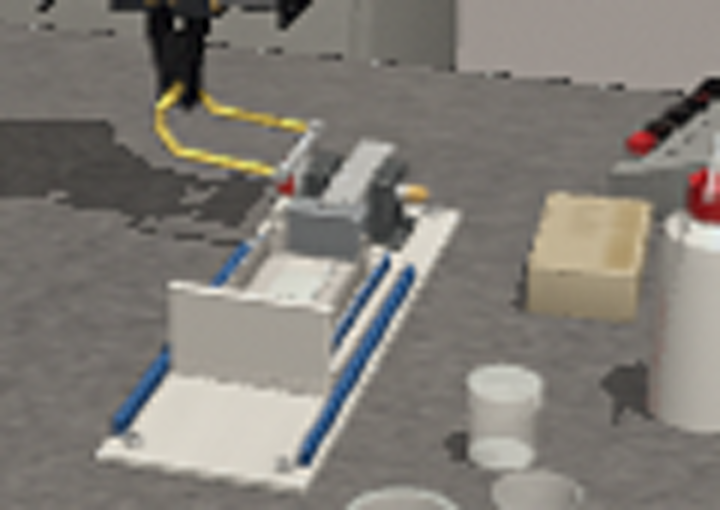

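The fingers hold the bar (width 5 mm). Next I'll sweep along its arc: radius 91 mm about the hinge at x=0.588, z=0.060.

Request:
{"fn": "carry_out", "kwargs": {"rows": [[[0.004,0,0.007],0],[[0.0085,0,0.014],0],[[0.013,0,0.0205],0],[[0.018,0,0.0265],0],[[0.0235,-0.0005,0.032],0]]}}

```text
time_s: 17.1
position: [0.531, 0.0794, 0.1167]
tcp_rot: [3.111, 0.06, 1.554]
force: [1.4, -0.4, -5.1]
width: 0.0057
```

```bash
cat > arc.py <<'E'
from h import *
from workcell import env
D=np.load('D.npy');o=env.get_obs();p=o['position']
from scipy.spatial.transform import Rotation as R
z=R.from_euler('xyz',o['tcp_rot']).as_matrix()[:,2]
H=dpt(D,(-.038,0,.06)); b=p-z*.0125   # bar about 12.5mm behind tip
v=b-H; a=np.degrees(np.arctan2(v[2],v[0]));r=np.hypot(v[0],v[2]);print('t',o['time_s'],'pos',p,'F',o['force'],'w',o['width'],'a',a,'r',r,'theta',np.radians(156.6-a))
for k in range(1,6):
    an=np.radians(a-5*k); q=H+.091*np.array([np.cos(an),0,np.sin(an)]); d=(q-b);print(k,np.round(d*1000,1))
E
python3 arc.py
```

```text
t 17.1 pos [0.531  0.0794 0.1167] F [ 1.428  -0.3963 -5.1199] w 0.005718264155634843 a 129.62138779637885 r 0.08974670605969427 theta 0.47086561057191173
1 [ 5.5 -3.   5.8]
2 [12.3 -3.  10. ]
3 [19.3 -3.  13.6]
4 [26.7 -3.  16.6]
5 [34.3 -3.  18.9]
```

Request:
{"fn": "carry_out", "kwargs": {"rows": [[[0.0055,0,0.0055],0],[[0.012,-0.0002,0.01],0],[[0.019,-0.0004,0.0135],0],[[0.0265,-0.0005,0.0165],0],[[0.034,-0.0006,0.019],0]]}}

```text
time_s: 17.52
position: [0.565, 0.0788, 0.1362]
tcp_rot: [3.112, 0.061, 1.554]
force: [-0.8, -1.1, 0.6]
width: 0.0053
```

```bash
python3 arc.py
```

```text
t 17.5167 pos [0.565  0.0788 0.1362] F [-0.7709 -1.0957  0.5629] w 0.0052915254272147775 a 104.63537774994951 r 0.09159606784911128 theta 0.906953752818485
1 [ 7.9 -2.3  1.1]
2 [15.8 -2.3  2.1]
3 [23.7 -2.3  2.4]
4 [31.7 -2.3  2. ]
5 [39.5 -2.3  0.9]
```

Request:
{"fn": "carry_out", "kwargs": {"rows": [[[0.008,0,0.0013],0],[[0.016,-0.0002,0.0023],0],[[0.024,-0.0004,0.0026],0],[[0.0315,-0.0005,0.0022],0],[[0.0395,-0.0006,0.0011],0]]}}

```text
time_s: 17.93
position: [0.6057, 0.078, 0.1375]
tcp_rot: [3.111, 0.061, 1.554]
force: [0.6, -1.4, 2.0]
width: 0.0055
```

```bash
python3 arc.py
```

```text
t 17.9333 pos [0.6057 0.078  0.1375] F [ 0.6151 -1.4176  1.9898] w 0.005527181628061705 a 78.97802404094249 r 0.09166230148890932 theta 1.3547590523894366
1 [ 7.6 -1.5 -2.5]
2 [15.1 -1.5 -5. ]
3 [22.4 -1.5 -8.2]
4 [ 29.4  -1.5 -12. ]
5 [ 36.   -1.5 -16.4]
```

Request:
{"fn": "carry_out", "kwargs": {"rows": [[[0.0075,0,-0.0022],0],[[0.015,-0.0002,-0.005],0],[[0.0225,-0.0004,-0.008],0],[[0.0295,-0.0005,-0.012],0],[[0.036,-0.0006,-0.0165],0]]}}

```text
time_s: 18.35
position: [0.6432, 0.0772, 0.1209]
tcp_rot: [3.11, 0.061, 1.554]
force: [1.6, -1.3, 2.9]
width: 0.0052
```

```bash
python3 arc.py
```

```text
t 18.35 pos [0.6432 0.0772 0.1209] F [ 1.6437 -1.2726  2.9208] w 0.005225439984368871 a 53.13355570271958 r 0.09168254329757546 theta 1.8058301183188539
1 [ 5.7 -0.7 -5.6]
2 [ 11.4  -0.7 -11.1]
3 [ 16.6  -0.7 -17.2]
4 [ 21.2  -0.7 -23.6]
5 [ 25.2  -0.7 -30.4]
```

Request:
{"fn": "carry_out", "kwargs": {"rows": [[[0.0055,0,-0.0055],0],[[0.0112,-0.0002,-0.011],0],[[0.0165,-0.0003,-0.017],0],[[0.021,-0.0004,-0.0235],0],[[0.021,-0.0004,-0.0235],0]]}}

```text
time_s: 18.77
position: [0.6649, 0.0767, 0.0957]
tcp_rot: [3.11, 0.06, 1.553]
force: [3.3, -1.3, 1.6]
width: 0.0055
```

Request:
{"fn": "carry_out", "kwargs": {"rows": [[[0,0,0],0],[[0,0,0],0],[[0,0,0.03],0],[[0,0,0.07],0],[[0,0,0.08],0]], "jaw": 0}}

```text
time_s: 19.18
position: [0.666, 0.0788, 0.1807]
tcp_rot: [3.105, 0.058, 1.554]
force: [0.9, 0.6, 0.9]
width: 0.0307
```

```bash
python3 arc.py|head -1; python3 look.py 11
```

```text
t 19.1833 pos [0.666  0.0788 0.1807] F [0.8932 0.6484 0.8525] w 0.030702116066931635 a 59.744578157648085 r 0.15421014762375218 theta 1.6904460095570732
yel 41 191 204 146 175
19.2833 [0.6653 0.0783 0.1787] [0.0395 0.0026 0.1787] [-0.5153  0.1135 -0.0339] [3.1065 0.0585 1.5541] 0.03929820834208019
```

View pics/b11.png

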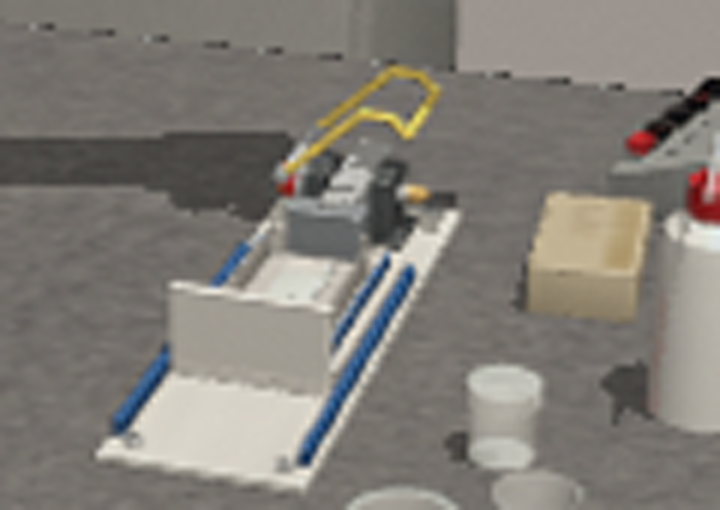

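The ring is released and falling towards the nose, with the bar at crop (425,110). While it falls I'll turn the jaws back by 90° and set a 28 mm opening, so the two fingers press the bar on either side of the nose.

Request:
{"fn": "carry_out", "kwargs": {"rows": [[[0.003,0,0],-7],[[0.006,-0.001,0],-14],[[0.009,-0.002,0],-21],[[0.012,-0.003,0],-28],[[0.0125,-0.003,0],-35]], "jaw": 173}}

```text
time_s: 19.7
position: [0.6761, 0.0755, 0.1765]
tcp_rot: [3.11, 0.061, 0.938]
force: [0.0, -0.6, 0.8]
width: 0.029
```

Request:
{"fn": "carry_out", "kwargs": {"rows": [[[0,0,0],-7],[[0,0,0],-14],[[0,0,0],-21],[[0,0,0],-28],[[0,0,0],-35]]}}

```text
time_s: 20.12
position: [0.674, 0.0761, 0.1743]
tcp_rot: [3.112, 0.066, 0.322]
force: [0.6, -0.4, -0.9]
width: 0.028
```

Request:
{"fn": "carry_out", "kwargs": {"rows": [[[0,0,0],-7],[[0,0,0],-14],[[0,0,0],-19],[[0,0,0],-19],[[0,0,0],-19]]}}

```text
time_s: 20.53
position: [0.6726, 0.0764, 0.1727]
tcp_rot: [3.111, 0.07, -0.007]
force: [-0.2, -1.3, 0.4]
width: 0.0277
```

```bash
python3 look.py 12
```

```text
red 21 191.52380952380952 180.85714285714286 180 182 [-0.0443  0.0004  0.045 ]
yel 40 186 205 147 175
20.6333 [0.6731 0.0765 0.1734] [0.0473 0.001  0.1734] [0.1277 0.0725 0.0913] [ 3.1119  0.0684 -0.0076] 0.02786143246046057
```

View pics/b12.png

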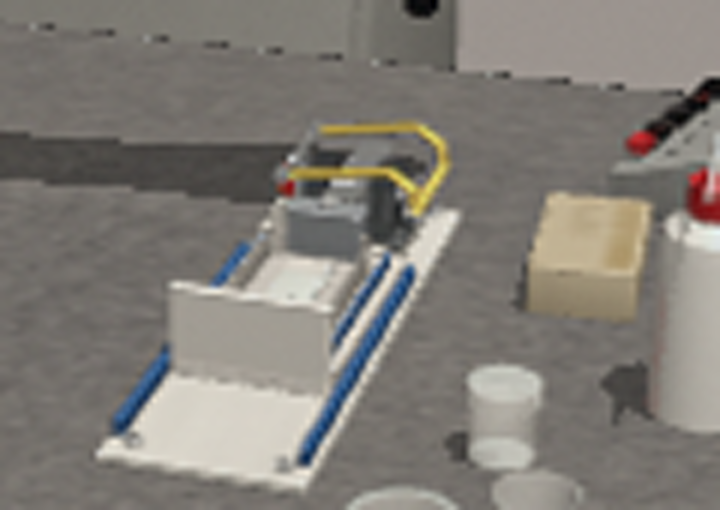

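The ring has come down with its bar resting at the nose (crop (430,185)). Now descending over the bar.

Request:
{"fn": "carry_out", "kwargs": {"rows": [[[0.003,-0.001,-0.03],-0.7],[[0.005,-0.001,-0.06],-0.7],[[0.005,-0.001,-0.09],-0.7],[[0.005,-0.001,-0.1],-0.7],[[0.005,-0.001,-0.1],-0.7]]}}

```text
time_s: 21.05
position: [0.6754, 0.0753, 0.07]
tcp_rot: [3.111, 0.076, -0.019]
force: [0.0, -0.5, 0.3]
width: 0.0281
```

Request:
{"fn": "carry_out", "kwargs": {"rows": [[[0,0,0],0],[[0,0,0],0],[[0,0,0],0]]}}

```text
time_s: 21.3
position: [0.6766, 0.0756, 0.0718]
tcp_rot: [3.112, 0.073, -0.019]
force: [-0.2, -0.3, -0.2]
width: 0.0277
```

```bash
python3 look.py 13
```

```text
red 11 193.36363636363637 180.9090909090909 180 182 [-0.0443 -0.0048  0.045 ]
yel 22 204 204 150 174
21.4 [0.6765 0.0755 0.0717] [ 0.0507 -0.      0.0717] [-0.5465  0.6398 -0.6156] [ 3.1115  0.0727 -0.0188] 0.027732476683661165
```

View pics/b13.png

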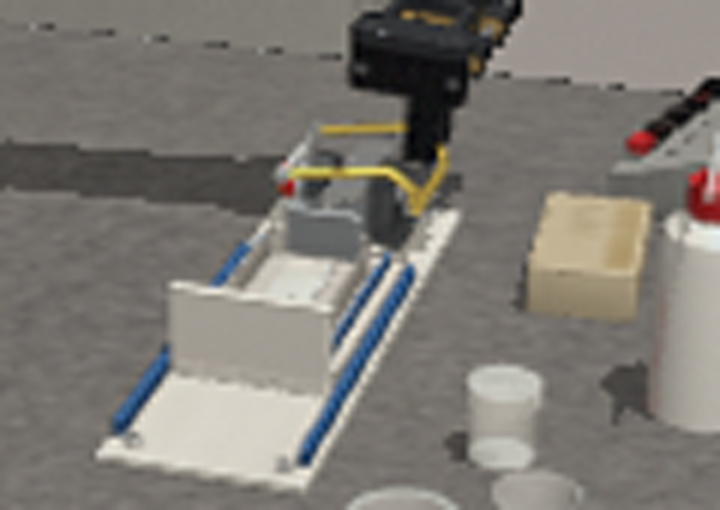

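The fingers are between the arms, above the bar at about (425,150). Next, down slowly, slightly to the outer side.

Request:
{"fn": "carry_out", "kwargs": {"rows": [[[0.003,0,-0.004],0],[[0.003,0,-0.009],0],[[0.003,0,-0.014],0],[[0.003,0,-0.018],0],[[0.003,0,-0.02],0]]}}

```text
time_s: 21.82
position: [0.6788, 0.0754, 0.0505]
tcp_rot: [3.111, 0.074, -0.019]
force: [0.5, -0.1, -0.6]
width: 0.0284
```

Request:
{"fn": "carry_out", "kwargs": {"rows": [[[0,0,-0.002],0],[[0,0,-0.004],0],[[0,0,-0.006],0],[[0,0,-0.008],0]]}}

```text
time_s: 22.15
position: [0.6783, 0.0754, 0.043]
tcp_rot: [3.111, 0.076, -0.019]
force: [-1.7, 0.0, 3.3]
width: 0.0279
```

Contact is at z of about 0.044, as expected. I'll press down to about 0.034.

Request:
{"fn": "carry_out", "kwargs": {"rows": [[[0,0,-0.0015],0],[[0,0,-0.003],0],[[0,0,-0.0045],0],[[0,0,-0.006],0]]}}

```text
time_s: 22.48
position: [0.6784, 0.0754, 0.0366]
tcp_rot: [3.111, 0.075, -0.019]
force: [-0.3, 0.6, 0.4]
width: 0.0282
```

Request:
{"fn": "carry_out", "kwargs": {"rows": [[[0,0,-0.0015],0],[[0,0,-0.003],0],[[0,0,-0.0045],0],[[0,0,-0.006],0]]}}

```text
time_s: 22.82
position: [0.6788, 0.0754, 0.033]
tcp_rot: [3.111, 0.075, -0.019]
force: [-6.2, -1.0, 19.2]
width: 0.0277
```

The force peaked, fell to zero at z=0.037, then met the hard stop at 0.033. That fits a snap-shut, so I'll lift off and check.

Request:
{"fn": "carry_out", "kwargs": {"rows": [[[0.003,0,0.01],0],[[0.003,0,0.04],0],[[0.003,0,0.08],0],[[0.003,0,0.12],0],[[0.003,0,0.15],0]]}}

```text
time_s: 23.23
position: [0.6829, 0.0756, 0.1865]
tcp_rot: [3.112, 0.071, -0.019]
force: [0.4, -0.2, -0.2]
width: 0.028
```

Request:
{"fn": "carry_out", "kwargs": {"rows": [[[-0.02,-0.03,0.02],0],[[-0.04,-0.065,0.03],0],[[-0.06,-0.1,0.03],0],[[-0.08,-0.135,0.03],0],[[-0.1,-0.17,0.03],0]]}}

```text
time_s: 23.65
position: [0.5821, -0.096, 0.2171]
tcp_rot: [3.111, 0.07, -0.019]
force: [0.6, -1.3, -0.9]
width: 0.028
```

Request:
{"fn": "carry_out", "kwargs": {"rows": [[[-0.02,-0.035,0],0],[[-0.04,-0.07,0],0],[[-0.06,-0.105,0],0],[[-0.08,-0.14,0],0],[[-0.08,-0.14,0],0]]}}

```text
time_s: 24.07
position: [0.4966, -0.2456, 0.2175]
tcp_rot: [3.106, 0.072, -0.033]
force: [-0.4, -0.7, -0.7]
width: 0.028
```

```bash
python3 look.py 14
python3 - <<'E'
from h import *
from workcell import env
for n in('top','scene'): cv2.imwrite(f'pics/{n}_end.png',env.snapshot(n))
E
```

```text
red 22 191.5 180.9090909090909 180 182 [-0.0444  0.0005  0.045 ]
yel 37 176 205 150 174
24.1667 [ 0.5011 -0.2381  0.2174] [-0.1185 -0.3169  0.2174] [ 0.3431 -0.1252 -0.9165] [ 3.111   0.0694 -0.0234] 0.028089521303336435
```

View pics/b14.png

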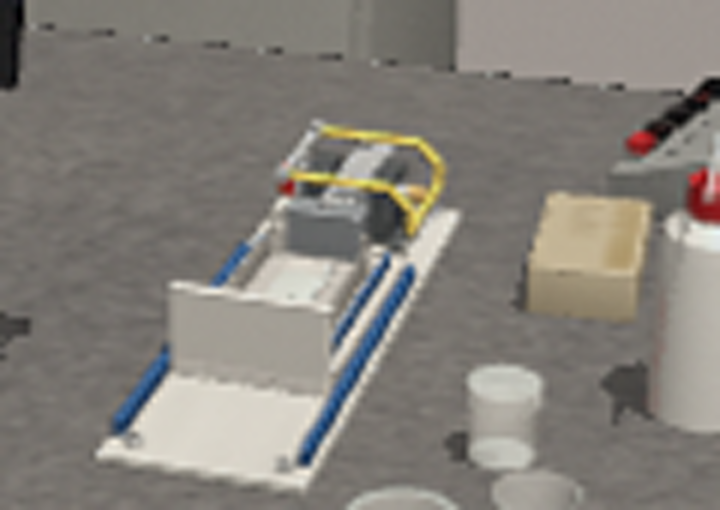

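View pics/a14.png

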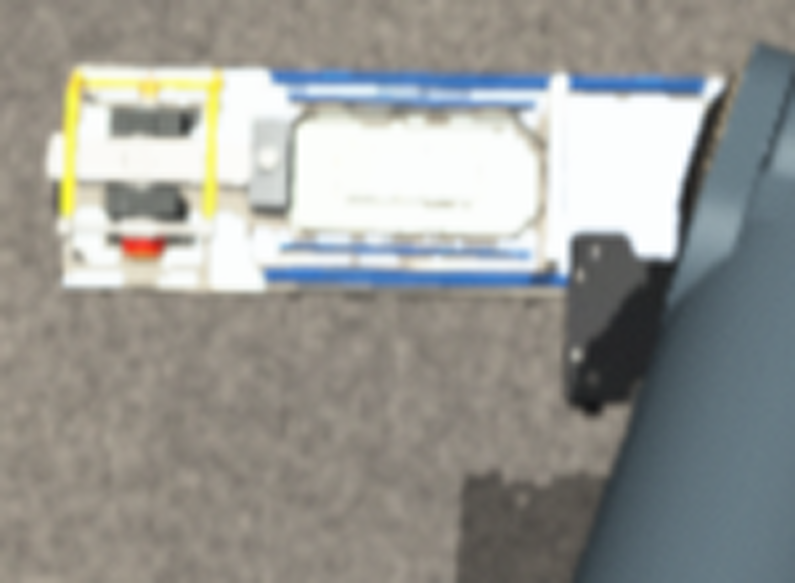

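View pics/top_end.png

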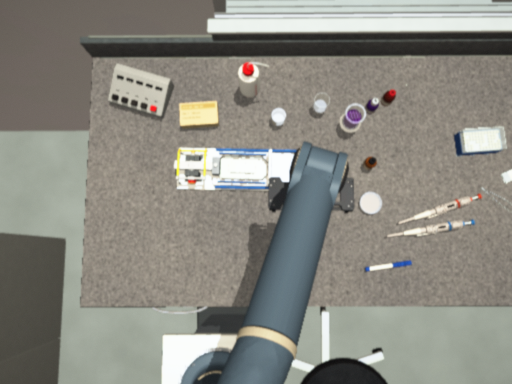

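The bar now sits below the nose: its near end dropped from crop (415,210) to about (412,230). The orange nose shows above the bar in the scene crop at (418,190), and on top of it in the top crop at (148,88). The knob is still home and the bystanders are where they were.

Request:
{"fn": "carry_out", "kwargs": {"rows": [[[0,0,0],0],[[0,0,0],0],[[0,0,0],0],[[0,0,0],0]]}}

```text
time_s: 24.6
position: [0.5033, -0.234, 0.2171]
tcp_rot: [3.112, 0.069, -0.015]
force: [0.1, -0.4, 0.5]
width: 0.0281
```

```bash
python3 -c "
from workcell import env
o=env.get_obs();print(o['time_s'],o['force'],o['dq']);print(env.sign_off())"
```

```text
24.6 [ 0.10834778 -0.44366213  0.46535128] [ 0.00522098  0.00195194  0.00540648  0.00056624 -0.00012625  0.00142176
 -0.00069823]
the job is handed in; nothing more can be done
None
```

The shuttle is hitched: the pin is home, the ring is snapped shut, and I handed the job in at 24.6 s.

- **Shuttle:** I pushed it about 34 mm along the track at 4–7 N, until the pin jumped about 10 mm into the eye.
- **Pin:** I pushed it in at about 7.5 N. At 26 N it moved no further, so it is at the hard stop.
- **Ring:** I carried it over by its bar and let it fall onto the nose. I then pressed the bar down on both sides of the nose. The force fell to zero as it snapped past, then rose at the closed stop.

**Last checks:** the final pictures show the bar below the brass nose and the knob home. The bystanders stand where they started as far as I could see, though I compared them only by eye. The arm was clear and reading no contact force.

**What disagreed:**
- **Dead stop not confirmed:** a small test push after the click still moved the shuttle about 2.7 mm at only 2–3 N. I took this as play in the eye and relied on the pin's jump instead.
- **Approach overshoot:** I overshot by about 12 mm on the way to the shuttle and backed off before touching it.
- **Tilt:** the tool picked up about 4° of tilt during the pin push, with no effect on the result.

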